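Fetch the salt cellar from behind the spice jars

TASK

The salt cellar is hemmed in by three spice jars on the tray: first stand all three jars wholly on the chopping board, then set the salt cellar wholly on the round white trivet while the jars wait there. After that put the jars back on the tray, each upright and wholly on the coaster of its own colour (not necessarily the one it came from), and leave the green glass alone.

Things in the scene. Friction and masses are not known exactly. Their poses are not given: they have to be found in the camera images.
- red_jar: loose spice jar: upright white ceramic cylinder, 46 mm in diameter over its whole height, 125 mm tall, its top 20 mm being a closed red lid, and a red band round its waist; about 0.25 kg. Origin at the centre of its underside, z up. At the start it stands on one of the three coasters, of any colour.
- yellow_jar: loose spice jar: upright white ceramic cylinder, 46 mm in diameter over its whole height, 125 mm tall, its top 20 mm being a closed yellow lid, and a yellow band round its waist; about 0.25 kg. Origin at the centre of its underside, z up. At the start it stands on one of the three coasters, of any colour.
- blue_jar: loose spice jar: upright white ceramic cylinder, 46 mm in diameter over its whole height, 125 mm tall, its top 20 mm being a closed blue lid, and a blue band round its waist; about 0.25 kg. Origin at the centre of its underside, z up. At the start it stands on one of the three coasters, of any colour.
- red_coaster: red round coaster, 72 mm in diameter, 4 mm thick, fixed on the floor of a shallow wooden tray (186 x 266 mm, floor 8 mm and rim 14 mm above the counter), so its top is 12 mm above the counter. Origin at the centre of its underside, z up. The coasters lie 88, 88 and 124 mm apart; a jar stands on each at the start and leaves its edge in sight.
- yellow_coaster: yellow round coaster, 72 mm in diameter, 4 mm thick, fixed on the floor of a shallow wooden tray (186 x 266 mm, floor 8 mm and rim 14 mm above the counter), so its top is 12 mm above the counter. Origin at the centre of its underside, z up. The coasters lie 88, 88 and 124 mm apart; a jar stands on each at the start and leaves its edge in sight.
- blue_coaster: blue round coaster, 72 mm in diameter, 4 mm thick, fixed on the floor of a shallow wooden tray (186 x 266 mm, floor 8 mm and rim 14 mm above the counter), so its top is 12 mm above the counter. Origin at the centre of its underside, z up. The coasters lie 88, 88 and 124 mm apart; a jar stands on each at the start and leaves its edge in sight.
- salt_cellar: loose salt cellar: low round closed pot of brown wood with a light ring and a small brass knob on top, 48 mm in diameter (grip the straight side between 6 and 32 mm height), 37 mm tall, 46 mm with the knob; about 0.14 kg. Origin at the centre of its underside, z up. Starts on the tray's floor, 8 mm above the counter, about 62 mm from each jar's axis.
- board: brown wooden chopping board lying on the counter to one side of the tray, fixed, 270 mm (its x) by 140 mm (its y), 15 mm thick, edges rounded 3 mm. Origin at the centre of its underside, z up; long side roughly along the robot's forward direction.
- trivet: round white marble trivet with a ring of dark dots, on the counter on the other side of the tray from the board, fixed, 80 mm in diameter, 8 mm thick. Origin at the centre of its underside, z up.
- glass: green drinking glass, 68 mm in diameter, 100 mm tall, standing on the counter at the far left or right of the tray (a blue mug stands on the other side); a bystander, to be left alone. Origin at the centre of its underside.
Things that resemble listed ones, but are neither listed nor needed, are in the scene too. Leave any orange look-alike of the red_jar alone.

How it is judged:
By the outcome, as a careful person would: the job done as asked, in the order asked, and still so for the second after the job is handed in, with the robot touching nothing.
It also fails if it takes over 141 s, if anything falls off the work surface, if the arm or the gripper's body presses on something with over 40 N, if the wrist force passes 120 N, or if a joint passes its speed limit or range.

ROBOT

A 6-joint arm with a two-finger parallel gripper is mounted at the origin on the work surface. World frame = base frame: x ahead of the robot, y to its left, z up, the work surface at z = 0. Lengths are in mm, angles in rad, forces in N, time in s.
With the tool pointing down it reaches from about 275 to 750 mm from the base axis. Payload 10.2 kg.
Tool frame: the origin (TCP) lies at the very end of the fingers, on their centre line; the grasp point (between the pads) lies 19 mm behind it; z points along the fingers, y is the line along which they close (so a half turn about z gives the same grasp; the last joint's range is limited). The gripper opens to 85 mm and grips with 20 to 120 N. Pads are 22 mm wide; open, the fingers measure 114 mm over their backs; the gripper's body (76 mm by 85 mm) begins 54 mm behind the grasp point. The pads swing forward as they close: fully open they stand 13 mm farther back than shut.
Start: joints at [-1.398, 0.313, 1.498, -0, 1.331, -0.223], TCP at [202.4, -484.423, 231.294] pointing down, gripper open.
Joint ranges: [-2.94, 2.94], [-0.97, 2.17], [0.19, 2.56], [-1.23, 4.37], [0.02, 3.11], [-2.88, 2.88]. Speed limits (rad/s): [2.39, 2.39, 3.01, 3.14, 3.14, 3.14].

INTERFACE

Orientations are given as a unit quaternion [w, x, y, z].
In Python, from rig import * gives the robot as it stands. The module is installed in compiled form; this text tells all that it offers.
- The arm moves only by the shell command python3 -m crank 'ROWS' [FORCE]. ROWS is JSON, a list that holds one entry, the list of rows, each a list of 7 numbers: the shift along the tool's x, y, z in units of 25 mm (1.0 is 25 mm), then the turn, a rotation vector about the tool's x, y, z in units of 8 degrees (1.0 is 8 degrees), then the finger opening in mm, from 0 to 85.4. A call has exactly 8 rows; each row shifts and turns the commanded pose from where the row before left it, along the tool's axes as they then stand; what a row does not reach is not made up. A row lasts 1/10 s, in which the tool goes at most 50 mm and 8.59 degrees, less where a joint would pass 70% of its speed; a pose out of reach is approached as far as the arm can. A call is refused whole if a number of a shift passes 1 or a number of a turn 1, either way. A call with a gripper value outside its range is refused whole. The fingers move at their own pace and stop on an object; FORCE is the grip in N (left out, the last holds). Time passes only in rows, so rows that do not move let the fingers close, or fill a call up. It gives the time, the measured TCP pose, the force, the opening and the grip force at its end, in the units of the state.
- sense(): the state, without advancing time (a new reading comes with each control period).
- capture(name): name is "scene" or "top"; returns the picture (480x640x3 uint8, blue, green, red); there is no depth.
- camera_model(name): a dict with "fx", "fy", "cx", "cy" (pixels), "k1" (the pictures are not rectified: a ray, as slopes to the right and down, at radius r is drawn at 1 + k1 r^2 times it, then the intrinsics apply), "world_from_camera" (4x4, takes a point from camera to world coordinates). Camera axes: x right, y up, looking along -z (the intrinsics and any distortion apply to the point x, -y, -z); pixel columns grow to the right and rows downward; lengths in mm; the calibration is good to about 2 mm. A picture is of the moment at which its call begins. camera_model takes no time and is no camera call.
- finish_job(): hands the job in; it is judged then, once.
The state is a dict: "time_s": time; "joints": joint angles; "dq": joint speeds; "tau": joint torques, N m; "eef_pos": TCP position; "ee_rot": TCP orientation; "force": force on the tool from outside, world axes, zero at the start; "wrist_torque": the same for the moment, N m; "grip_width": opening from 0.0 (shut) to 1.0 (fully open); "grip_force": force on a finger pad.
Only numpy, scipy, OpenCV 4.12 (cv2) and the standard library are available. Lean on these libraries where they do the work, as an engineer would, in place of code of your own. Each camera call takes 0.05 s, during which the arm holds its last target. There are 200 camera calls.

## Working session

There is one attempt and no reset: what is moved stays moved. The work goes in short steps, Python scripts to look and compute and a shell command to move; the robot and the scene stay as the last step left them, time stands still between calls to the robot, and variables do not carry over. Pictures are saved under pics/ and viewed, at most 14 in all, crops included, and the job is handed in when it is done.

```bash
mkdir -p pics; python3 - <<'E'
from rig import *
import cv2
for n in("scene","top"):
    im=capture(n);cv2.imwrite(f"pics/{n}0.png",im)
    m=camera_model(n);print(n,{k:(v if not hasattr(v,'__len__') else [[round(float(a),3) for a in r] for r in v]) for k,v in m.items()})
print(sense())
E
```

```text
scene {'fx': 576.2600555232943, 'fy': 576.2600555232943, 'cx': 318.9037065854674, 'cy': 232.54197643125417, 'k1': -0.14291679704510732, 'world_from_camera': [[-0.861, -0.39, 0.326, 940.679], [0.508, -0.682, 0.526, 566.428], [0.018, 0.619, 0.785, 938.045], [0.0, 0.0, 0.0, 1.0]]}
top {'fx': 577.27302044664, 'fy': 577.27302044664, 'cx': 321.71683952838674, 'cy': 239.40071190356477, 'k1': 0.057387752713790825, 'world_from_camera': [[0.005, 0.997, -0.078, 467.985], [-1.0, 0.006, 0.015, 15.202], [0.015, 0.078, 0.997, 1190.228], [0.0, 0.0, 0.0, 1.0]]}
{'time_s': 0.1, 'joints': array([-1.39837828e+00,  3.13362893e-01,  1.49836653e+00,  2.61228833e-05,
        1.33097516e+00, -2.23368754e-01]), 'dq': array([ 1.36050613e-03,  2.43607722e-05, -8.37210105e-04, -1.40788443e-04,
        7.50137465e-04,  4.04837018e-04]), 'tau': array([ 2.13878928e-03, -4.12902224e+01, -2.60140800e+01, -2.36437663e-04,
        3.04632107e-03,  4.47867919e-06]), 'eef_pos': array([ 202.37592514, -484.18242075,  230.80619689]), 'ee_rot': array([-5.55464369e-04,  9.80483379e-01,  1.96601205e-01,  2.68437334e-05]), 'force': array([1.2647617 , 0.34504087, 0.09986284]), 'wrist_torque': array([ 0.01453448, -0.04145398,  0.00956655]), 'grip_force': 0.0, 'grip_width': 0.9992833558745735}
```

View pics/scene0.png

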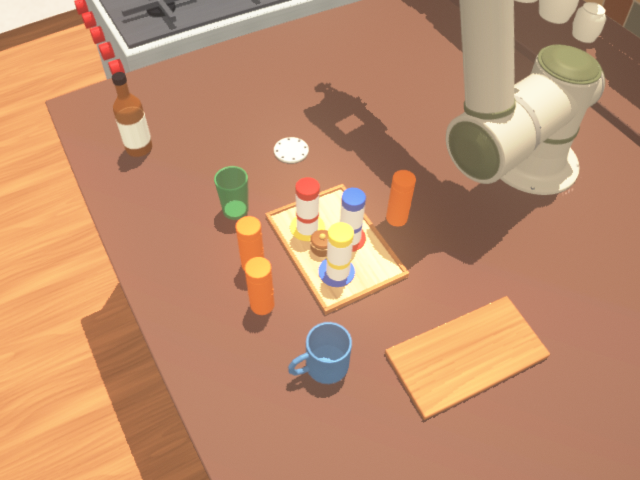

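View pics/top0.png

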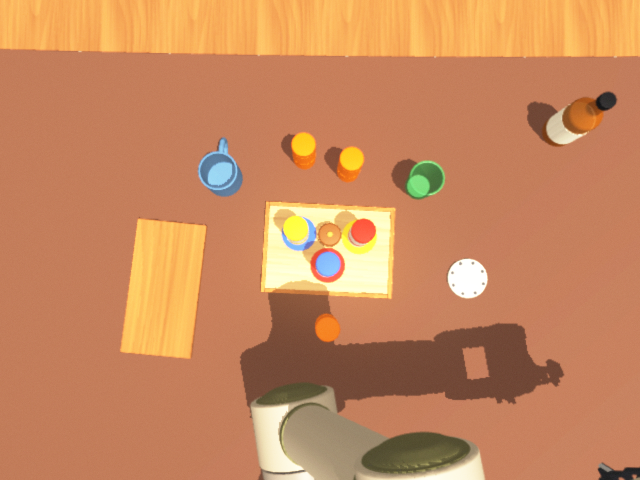

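The scene shows red jar (307,210) on the yellow coaster, blue jar (352,218) on the red coaster and yellow jar (340,255) on the blue one. Salt is at (322,242), the trivet at (291,150) and the board at (467,355).

In the top view the lids are red (363,231), blue (328,265) and yellow (296,229). The salt is at (330,235), the trivet at (468,278) and the board centre near (165,288). The three orange look-alikes are at (303,145), (351,160) and (327,328), and they stay where they are.

```bash
cat > h.py <<'E'
from rig import *
import cv2, numpy as np
from scipy.optimize import least_squares
def rays(n,px):
    m=camera_model(n);K=np.array([[m['fx'],0,m['cx']],[0,m['fy'],m['cy']],[0,0,1.]])
    u=cv2.undistortPoints(np.float64(px).reshape(-1,1,2),K,np.array([m['k1'],0,0,0.])).reshape(-1,2)
    T=np.array(m['world_from_camera']);d=np.c_[u[:,0],-u[:,1],-np.ones(len(u))]@T[:3,:3].T
    return T[:3,3],d
def plane(n,px,z):
    o,d=rays(n,px);return (o+d*((z-o[2])/d[:,2])[:,None])[:,:2]
def comps(mask,amin):
    cs,_=cv2.findContours(mask.astype(np.uint8),cv2.RETR_EXTERNAL,cv2.CHAIN_APPROX_NONE)
    return sorted([c for c in cs if cv2.contourArea(c)>=amin],key=cv2.contourArea,reverse=True)
def fit(P,R):
    r=least_squares(lambda c:np.hypot(*(P-c[:2]).T)-R,P.mean(0),loss='soft_l1',f_scale=1.)
    return r.x,np.sqrt(np.mean(r.fun**2))
def masks(im):
    h,s,v=[a.astype(int) for a in cv2.split(cv2.cvtColor(im,cv2.COLOR_BGR2HSV))]
    g=(s>200)&(v>90)
    return dict(red=g&((h<5)|(h>172)),yellow=g&(h>=24)&(h<36)&(v>150),blue=(s>150)&(v>90)&(h>100)&(h<125),white=(s<60)&(v>150))
E
python3 - <<'E'
from h import *
im=cv2.imread('pics/top0.png');M=masks(im)
nad=np.array([468,15.])
for k in M:
    for c in comps(M[k],60):
        (x,y),r=cv2.minEnclosingCircle(c); 
        if not(190<y<310 and 100<x<500): continue
        p=c[:,0].astype(float)
        P=plane('top',p,137);o=P.mean(0);q=P-o;w=o-nad
        Pl=P[q@w>0]
        H=plane('top',cv2.convexHull(c)[:,0].astype(float),12)
        print(k,round(x),round(y),round(r,1),cv2.contourArea(c),'lid',fit(Pl,23.),'coaster',fit(H,36.),'triv',fit(plane('top',p,8),40.)if k=='white' else '')
hsv=cv2.cvtColor(im,cv2.COLOR_BGR2HSV)
for p in [(330,227),(330,235),(165,290),(330,245),(345,285),(140,225),(100,290),(363,231),(350,160)]: print(p,hsv[p[1],p[0]])
# board by wood hue
h,s,v=[a.astype(int) for a in cv2.split(hsv)]
roi=np.zeros(h.shape,bool);roi[205:370,105:225]=1
c=comps(roi&(v>150)&(h>8)&(h<25),2000)[0];P=plane('top',c[:,0].astype(float),15).astype(np.float32)
print('board',cv2.minAreaRect(P))
cv2.imwrite('pics/crop0.png',cv2.resize(im[190:350,250:410],None,fx=3.6,fy=3.6,interpolation=cv2.INTER_CUBIC))
E
```

```text
white 357 271 35.8 1669.0 lid (array([500.539732  , -99.09084829]), np.float64(11.240877622135185)) coaster (array([488.62777323, -72.26509022]), np.float64(26.769251139925228)) triv (array([493.99674842, -90.77747784]), np.float64(16.318501108904957))
white 467 278 19.9 1163.0 lid (array([ 483.18013966, -278.70006964]), np.float64(7.174902576405679)) coaster (array([ 482.75650788, -297.49687554]), np.float64(3.8690917102939024)) triv (array([ 483.60763936, -300.06555046]), np.float64(0.9582239257303624))
white 292 275 29.7 1045.5 lid (array([494.95461582,  75.56164232]), np.float64(7.959907360783005)) coaster (array([498.69202336,  67.0973925 ]), np.float64(17.362160825339075)) triv (array([490.98308726,  63.15134678]), np.float64(10.580276288761528))
white 316 209 24.5 160.5 lid (array([591.2580597 ,  10.64458745]), np.float64(12.953823615601324)) coaster (array([632.16383975,  14.44605359]), np.float64(14.021568433376938)) triv (array([652.84688967,  12.15542706]), np.float64(9.272127589593959))
white 286 237 20.2 114.5 lid (array([578.03038623,  71.69783293]), np.float64(5.832614
[... 300 characters left out ...]
198 ]), np.float64(9.878870648430427)) triv (array([ 587.06767304, -156.19941209]), np.float64(8.808531196784742))
white 382 224 8.1 74.0 lid (array([ 563.66289074, -104.68013736]), np.float64(2.59229534520031)) coaster (array([ 561.24430813, -115.69459469]), np.float64(5.021425127493687)) triv (array([ 629.88912772, -135.28478862]), np.float64(5.055229230018708))
(330, 227) [ 14 172 237]
(330, 235) [ 28 138 255]
(165, 290) [ 18 159 253]
(330, 245) [ 13 177 220]
(345, 285) [ 29  55 255]
(140, 225) [ 21 153 254]
(100, 290) [ 10 139 197]
(363, 231) [  4 181 255]
(350, 160) [ 24 219 255]
board ((463.7762756347656, 313.7079772949219), (332.17669677734375, 238.93301391601562), 1.1153312921524048)
```

View pics/crop0.png

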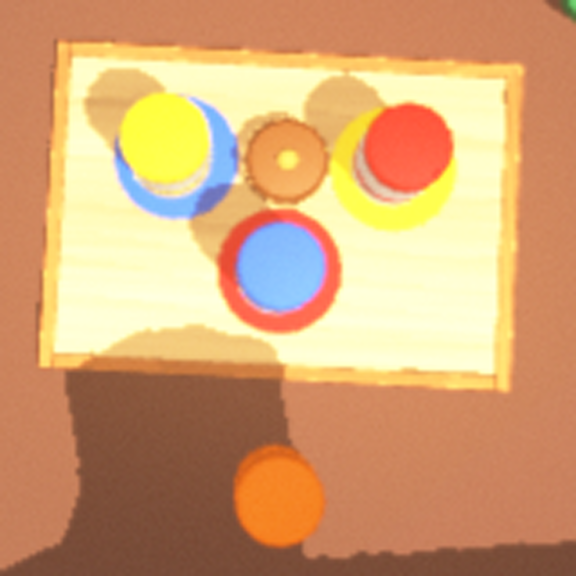

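The crop confirms it: red-lidded jar on the yellow coaster, yellow on blue, blue on red, salt in the middle. The orange look-alike at crop (280,497) is clearly orange and stands outside the tray. Next I'll tighten the masks.

```bash
sed -i '/^def masks/,$d' h.py; cat >> h.py <<'E'
def masks(im):
    h,s,v=[a.astype(int) for a in cv2.split(cv2.cvtColor(im,cv2.COLOR_BGR2HSV))]
    return dict(red=(s>150)&(v>150)&((h<8)|(h>172)),yellow=(s>140)&(v>200)&(h>=25)&(h<36),blue=(s>110)&(v>120)&(h>100)&(h<125),brown=(s>140)&(s<200)&(v>150)&(h>=9)&(h<=17))
E
python3 - <<'E'
from h import *
im=cv2.imread('pics/top0.png');M=masks(im);nad=np.array([468,15.])
for k in M:
    for c in comps(M[k],60):
        (x,y),r=cv2.minEnclosingCircle(c)
        if not(200<y<300 and 260<x<395) or r>30: continue
        P=plane('top',c[:,0].astype(float),137);o=P.mean(0)
        H=cv2.convexHull(c)[:,0].astype(float)
        print(k,round(x),round(y),round(r,1),cv2.contourArea(c),'lid',*fit(P[(P-o)@(o-nad)>0],23.),'coaster',*fit(plane('top',H,12),36.),'salt',*fit(plane('top',H,43),24.))
hsv=cv2.cvtColor(im,cv2.COLOR_BGR2HSV);h,s,v=[a.astype(int) for a in cv2.split(hsv)]
roi=np.zeros(h.shape,bool);roi[205:370,105:225]=1
c=comps(roi&(v>215)&(h>=14)&(h<25),2000)[0];P=plane('top',c[:,0].astype(float),15).astype(np.float32)
b=cv2.minAreaRect(P);print('board',b,cv2.boxPoints(b))
# tray knob + orange lids
for n,p,z in [('knob',(330,234.5),54),('orange',(327.7,328),125),('or2',(303,143),125),('or3',(351,158),125),('yl',(296,228.7),137),('rl',(363.3,231.3),137),('bl',(328.2,264.4),137)]: print(n,plane('top',[p],z))
E
```

```text
red 327 265 16.8 829.5 lid [510.33120638 -15.44165229] 3.8217734206709766 coaster [509.83816394 -15.1897276 ] 2.2710371071190076 salt [505.54274917  -6.85853337] 9.584614261699034
red 363 231 12.0 409.0 lid [565.86327072 -74.32029614] 1.303908556003492 coaster [568.96562916 -96.45044198] 12.95274738017495 salt [576.26396495 -84.16672189] 0.7577685180446061
yellow 295 228 12.5 443.5 lid [570.44010639  47.96652544] 1.0491372514663238 coaster [573.07508182  57.43474919] 12.007482466756601 salt [580.81929506  51.14102794] 0.6139599689583297
yellow 358 237 17.4 267.0 lid [562.39530248 -72.02726526] 5.196285445895576 coaster [568.03617648 -79.2312162 ] 1.5405731210347369 salt [559.46808133 -68.91355846] 9.702669126660226
blue 327 264 11.6 309.5 lid [503.87906429  -8.56291051] 3.257991146819995 coaster [501.7676886  -26.58488703] 9.970715990164011 salt [509.47937085 -14.81623181] 1.556462438246591
blue 299 233 16.2 147.0 lid [566.65063742  42.91682142] 4.520401007673075 coaster [576.60836152  46.35572023] 2.746078701916551 salt [562.58361498  42.48861286] 7.808904031835886
board ((461.2671203613281, 315.2237854003906), (139.1051483154297, 268.21173095703125), 84.43407440185547) [[321.04755 259.00616]
 [587.99475 232.99208]
 [601.4867  371.4414 ]
 [334.5395  397.4555 ]]
knob [[567.03593058 -18.25570736]]
orange [[389.34716404 -12.5585167 ]]
or2 [[732.42073053  35.03004831]]
or3 [[704.73427847 -54.93060781]]
yl [[570.08365004  46.51861923]]
rl [[566.05837631 -76.87180599]]
bl [[505.03140895 -12.72255808]]
```

```bash
python3 -m crank '[[[0,0,0,0,0,0.945,85],[0,0,0,0,0,0.945,85],[0,0,0,0,0,0.945,85],[0.6,-0.9,0,0,0,0,70],[0.6,-0.9,0,0,0,0,70],[0.6,-0.9,0,0,0,0,70],[0.6,-0.9,0,0,0,0,70],[0.6,-0.9,0,0,0,0,70]]]' 40
python3 -m crank '[[[0.6,-0.9,0,0,0,0,70],[0.6,-0.9,0,0,0,0,70],[0.6,-0.9,0,0,0,0,70],[0.6,-0.9,0,0,0,0,70],[0.6,-0.9,0,0,0,0,70],[0.6,-0.9,0,0,0,0,70],[0.6,-0.9,0,0,0,0,70],[0.6,-0.9,0,0,0,0,70]]]'
python3 -m crank '[[[0.6,-0.9,0,0,0,0,70],[0.6,-0.9,0,0,0,0,70],[0.6,-0.9,0,0,0,0,70],[0.6,-0.9,0,0,0,0,70],[0.6,-0.9,0,0,0,0,70],[0.6,-0.9,0,0,0,0,70],[0.6,-0.9,0,0,0,0,70],[0,0,0,0,0,0,70]]]'
```

```text
time_s: 0.9
eef_pos: [277.8, -370.8, 231.0]
ee_rot: [-0.0, 1.0, -0.0, -0.0]
force: [0.5, -1.3, 0.3]
grip_width: 0.817
grip_force: 0.0
time_s: 1.7
eef_pos: [397.8, -190.8, 231.1]
ee_rot: [-0.0, 1.0, -0.0, -0.0]
force: [0.2, -0.9, -0.5]
grip_width: 0.822
grip_force: 0.0
time_s: 2.5
eef_pos: [503.2, -32.4, 230.8]
ee_rot: [-0.0, 1.0, 0.001, -0.0]
force: [0.0, -0.6, -0.5]
grip_width: 0.817
grip_force: 0.0
```

```bash
python3 -m crank '[[[0.67,-0.795,0,0,0,0,70],[0.67,-0.795,0,0,0,0,70],[0.67,-0.795,0,0,0,0,70],[0.67,-0.795,0,0,0,0,70],[0,0,0,0,0,0,70],[0,0,0.95,0,0,0,70],[0,0,0.95,0,0,0,70],[0,0,0.95,0,0,0,70]]]'
python3 -m crank '[[[0,0,0.95,0,0,0,70],[0,0,0.95,0,0,0,70],[0,0,0.95,0,0,0,70],[0,0,0,0,0,0,70],[0,0,0,0,0,0,40],[0,0,0,0,0,0,40],[0,0,0,0,0,0,40],[0,0,0,0,0,0,40]]]' 40
```

```text
time_s: 3.3
eef_pos: [568.8, 44.0, 159.1]
ee_rot: [0.0, 1.0, -0.0, -0.0]
force: [-0.1, -1.0, 0.1]
grip_width: 0.825
grip_force: 0.0
time_s: 4.1
eef_pos: [570.1, 44.8, 90.3]
ee_rot: [0.0, 1.0, 0.0, 0.001]
force: [-0.4, -0.5, 6.4]
grip_width: 0.531
grip_force: 40.2
```

```bash
python3 -m crank '[[[0,0,-0.4,0,0,0,40],[0,0,-0.8,0,0,0,40],[0,0,-0.8,0,0,0,40],[0,0,-0.4,0,0,0,40],[-0.05,-0.44,0,0,0,0,40],[-0.1,-0.88,0,0,0,0,40],[-0.1,-0.88,0,0,0,0,40],[-0.1,-0.88,0,0,0,0,40]]]'
python3 -m crank '[[[-0.1,-0.88,0,0,0,0,40],[-0.1,-0.88,0,0,0,0,40],[-0.1,-0.88,0,0,0,0,40],[-0.1,-0.88,0,0,0,0,40],[-0.1,-0.88,0,0,0,0,40],[-0.1,-0.88,0,0,0,0,40],[-0.1,-0.88,0,0,0,0,40],[-0.1,-0.88,0,0,0,0,40]]]'
python3 -m crank '[[[-0.05,-0.44,0,0,0,0,40],[0,0,0,0,0,0,40],[0,0,0.4,0,0,0,40],[0,0,0.6,0,0,0,40],[0,0,0.6,0,0,0,40],[0,0,0.3,0,0,0,40],[0,0,0,0,0,0,40],[0,0,0,0,0,0,40]]]'
```

```text
time_s: 4.9
eef_pos: [559.8, 123.6, 147.6]
ee_rot: [-0.0, 1.0, -0.0, -0.001]
force: [0.2, -0.3, -1.8]
grip_width: 0.534
grip_force: 41.3
time_s: 5.7
eef_pos: [539.5, 299.5, 147.5]
ee_rot: [0.0, 1.0, 0.0, -0.001]
force: [0.8, 0.4, -3.1]
grip_width: 0.531
grip_force: 41.3
time_s: 6.5
eef_pos: [539.8, 308.7, 101.7]
ee_rot: [-0.0, 1.0, -0.0, 0.0]
force: [-0.4, 0.4, -2.3]
grip_width: 0.527
grip_force: 41.4
```

```bash
python3 -m crank '[[[0,0,0.1,0,0,0,40],[0,0,0.1,0,0,0,40],[0,0,0.05,0,0,0,40],[0,0,0.03,0,0,0,40],[0,0,0,0,0,0,40],[0,0,0,0,0,0,40],[0,0,0,0,0,0,40],[0,0,0,0,0,0,40]]]'
```

```text
time_s: 7.3
eef_pos: [539.5, 309.1, 94.4]
ee_rot: [-0.0, 1.0, -0.0, 0.0]
force: [-0.9, 0.4, -1.9]
grip_width: 0.533
grip_force: 41.4
```

```bash
python3 -m crank '[[[0,0,0.03,0,0,0,40],[0,0,0.03,0,0,0,40],[0,0,0.02,0,0,0,40],[0,0,0,0,0,0,40],[0,0,0,0,0,0,40],[0,0,0,0,0,0,40],[0,0,0,0,0,0,40],[0,0,0,0,0,0,40]]]'
```

```text
time_s: 8.1
eef_pos: [539.9, 309.2, 93.3]
ee_rot: [-0.0, 1.0, 0.0, 0.001]
force: [-1.1, -1.3, 4.9]
grip_width: 0.533
grip_force: 41.1
```

```bash
python3 -m crank '[[[0,0,0,0,0,0,70],[0,0,0,0,0,0,70],[0,0,0,0,0,0,70],[0,0,-0.8,0,0,0,70],[0,0,-0.9,0,0,0,70],[0,0,-0.9,0,0,0,70],[0,0,-0.9,0,0,0,70],[0,0,-0.8,0,0,0,70]]]'
python3 -m crank '[[[-0.1,0.92,0,0,0,0,70],[-0.1,0.92,0,0,0,0,70],[-0.1,0.92,0,0,0,0,70],[-0.1,0.92,0,0,0,0,70],[-0.1,0.92,0,0,0,0,70],[-0.1,0.92,0,0,0,0,70],[-0.1,0.92,0,0,0,0,70],[-0.1,0.92,0,0,0,0,70]]]'
python3 -m crank '[[[-0.1,0.92,0,0,0,0,70],[-0.1,0.92,0,0,0,0,70],[-0.1,0.92,0,0,0,0,70],[-0.1,0.92,0,0,0,0,70],[-0.1,0.92,0,0,0,0,70],[-0.1,0.92,0,0,0,0,70],[0,0,0,0,0,0,70],[0,0,0,0,0,0,70]]]'
python3 - <<'E'
from h import *
for n in("scene","top"): cv2.imwrite(f"pics/{n}1.png",capture(n))
print(sense()['eef_pos'])
E
```

```text
time_s: 8.9
eef_pos: [539.5, 309.1, 200.9]
ee_rot: [-0.0, 1.0, -0.0, 0.0]
force: [-0.2, 0.4, -0.3]
grip_width: 0.822
grip_force: 0.0
time_s: 9.7
eef_pos: [519.2, 124.1, 199.8]
ee_rot: [0.0, 1.0, -0.0, -0.0]
force: [0.2, -0.1, -0.2]
grip_width: 0.817
grip_force: 0.0
time_s: 10.5
eef_pos: [504.4, -12.9, 199.8]
ee_rot: [-0.0, 1.0, -0.0, 0.0]
force: [0.1, -0.0, 0.7]
grip_width: 0.815
grip_force: 0.0
[504.47275962 -12.16656813 199.79376308]
```

View pics/scene1.png

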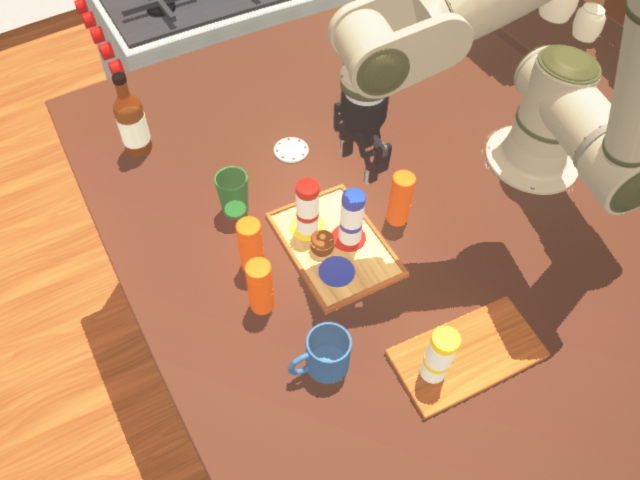

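The yellow jar stands on the board at (438,357). The blue coaster is bare at (337,271), and the gripper hangs over the blue jar.

```bash
python3 -m crank '[[[0,0,0.6,0,0,0,70],[0,0,0.9,0,0,0,70],[0,0,0.9,0,0,0,70],[0,0,0.9,0,0,0,70],[0,0,0.7,0,0,0,70],[0,0,0.4,0,0,0,70],[0,0,0,0,0,0,70],[0,0,0,0,0,0,40]]]'
python3 -m crank '[[[0,0,0,0,0,0,40],[0,0,0,0,0,0,40],[0,0,0,0,0,0,40],[0,0,0,0,0,0,40],[0,0,-0.4,0,0,0,40],[0,0,-0.8,0,0,0,40],[0,0,-0.8,0,0,0,40],[0,0,-0.4,0,0,0,40]]]'
```

```text
time_s: 11.4
eef_pos: [504.8, -12.7, 90.4]
ee_rot: [0.0, 1.0, 0.0, 0.0]
force: [0.1, -0.8, 0.2]
grip_width: 0.666
grip_force: 0.0
time_s: 12.2
eef_pos: [504.8, -13.1, 151.6]
ee_rot: [0.0, 1.0, -0.0, 0.001]
force: [0.7, 0.3, -2.3]
grip_width: 0.526
grip_force: 41.4
```

```bash
python3 -m crank '[[[-0.1,-0.6,0,0,0,0,40],[-0.12,-0.9,0,0,0,0,40],[-0.12,-0.96,0,0,0,0,40],[-0.13,-0.96,0,0,0,0,40],[-0.13,-0.96,0,0,0,0,40],[-0.13,-0.96,0,0,0,0,40],[-0.13,-0.96,0,0,0,0,40],[-0.13,-0.96,0,0,0,0,40]]]'
python3 -m crank '[[[-0.13,-0.96,0,0,0,0,40],[-0.13,-0.96,0,0,0,0,40],[-0.13,-0.96,0,0,0,0,40],[-0.13,-0.96,0,0,0,0,40],[-0.13,-0.96,0,0,0,0,40],[-0.12,-0.7,0,0,0,0,40],[-0.1,-0.36,0,0,0,0,40],[0,0,0,0,0,0,40]]]'
python3 -m crank '[[[0,0,0.4,0,0,0,40],[0,0,0.6,0,0,0,40],[0,0,0.6,0,0,0,40],[0,0,0.3,0,0,0,40],[0,0,0.2,0,0,0,40],[0,0,0.08,0,0,0,40],[0,0,0,0,0,0,40],[0,0,0,0,0,0,40]]]'
```

```text
time_s: 13.0
eef_pos: [478.5, 170.2, 148.9]
ee_rot: [0.0, 1.0, 0.0, -0.001]
force: [0.6, -0.4, -2.8]
grip_width: 0.526
grip_force: 41.6
time_s: 13.8
eef_pos: [456.9, 315.9, 149.1]
ee_rot: [0.0, 1.0, 0.001, -0.001]
force: [0.4, 1.0, -2.7]
grip_width: 0.528
grip_force: 41.5
time_s: 14.6
eef_pos: [458.2, 315.1, 95.8]
ee_rot: [-0.0, 1.0, -0.0, 0.0]
force: [0.3, 0.7, -2.8]
grip_width: 0.529
grip_force: 41.5
```

```bash
python3 -m crank '[[[0,0,0.04,0,0,0,40],[0,0,0.04,0,0,0,40],[0,0,0.02,0,0,0,40],[0,0,0,0,0,0,40],[0,0,0,0,0,0,40],[0,0,0,0,0,0,70],[0,0,0,0,0,0,70],[0,0,0,0,0,0,70]]]'
python3 -m crank '[[[0,0,-0.5,0,0,0,70],[0,0,-0.9,0,0,0,70],[0,0,-0.9,0,0,0,70],[0,0,-0.9,0,0,0,70],[0,0,-0.7,0,0,0,70],[0,0,-0.4,0,0,0,70],[0.2,0.8,0,0,0,0,70],[0.2,0.9,0,0,0,0,70]]]'
python3 -m crank '[[[0.26,0.92,0,0,0,0,70],[0.26,0.92,0,0,0,0,70],[0.26,0.92,0,0,0,0,70],[0.26,0.92,0,0,0,0,70],[0.26,0.92,0,0,0,0,70],[0.26,0.92,0,0,0,0,70],[0.26,0.92,0,0,0,0,70],[0.26,0.92,0,0,0,0,70]]]'
python3 -m crank '[[[0.26,0.92,0,0,0,0,70],[0.26,0.92,0,0,0,0,70],[0.26,0.92,0,0,0,0,70],[0.26,0.92,0,0,0,0,70],[0.26,0.92,0,0,0,0,70],[0.26,0.92,0,0,0,0,70],[0.26,0.9,0,0,0,0,70],[0,0,0,0,0,0,70]]]'
```

```text
time_s: 15.4
eef_pos: [458.0, 315.1, 92.8]
ee_rot: [-0.0, 1.0, -0.0, 0.0]
force: [-0.7, -0.0, -0.4]
grip_width: 0.823
grip_force: 0.0
time_s: 16.2
eef_pos: [467.8, 272.4, 200.7]
ee_rot: [-0.0, 1.0, 0.001, 0.0]
force: [-0.2, 0.1, 0.9]
grip_width: 0.816
grip_force: 0.0
time_s: 17.0
eef_pos: [520.0, 87.6, 200.5]
ee_rot: [-0.0, 1.0, -0.0, -0.0]
force: [-0.8, 0.4, 0.0]
grip_width: 0.82
grip_force: 0.0
time_s: 17.8
eef_pos: [565.7, -74.2, 200.1]
ee_rot: [0.0, 1.0, -0.001, -0.0]
force: [-0.3, 0.6, -0.3]
grip_width: 0.818
grip_force: 0.0
```

```bash
python3 -m crank '[[[0,0.05,0.6,0,0,0,70],[0,0,0.9,0,0,0,70],[0,0,0.9,0,0,0,70],[0,0,0.9,0,0,0,70],[0,0,0.7,0,0,0,70],[0,0,0.4,0,0,0,70],[0,0,0,0,0,0,70],[0,0,0,0,0,0,40]]]'
python3 -m crank '[[[0,0,0,0,0,0,40],[0,0,0,0,0,0,40],[0,0,0,0,0,0,40],[0,0,0,0,0,0,40],[0,0,-0.4,0,0,0,40],[0,0,-0.8,0,0,0,40],[0,0,-0.8,0,0,0,40],[0,0,-0.6,0,0,0,40]]]'
```

```text
time_s: 18.6
eef_pos: [565.8, -73.0, 91.1]
ee_rot: [0.0, 1.0, 0.0, 0.0]
force: [0.2, 0.7, 0.7]
grip_width: 0.667
grip_force: 0.0
time_s: 19.4
eef_pos: [565.4, -73.1, 156.7]
ee_rot: [-0.0, 1.0, -0.0, 0.0]
force: [0.1, -0.1, -2.3]
grip_width: 0.532
grip_force: 40.8
```

```bash
python3 -m crank '[[[-0.25,-0.6,0,0,0,0,40],[-0.43,-0.93,0,0,0,0,40],[-0.43,-0.93,0,0,0,0,40],[-0.43,-0.93,0,0,0,0,40],[-0.43,-0.93,0,0,0,0,40],[-0.43,-0.93,0,0,0,0,40],[-0.43,-0.93,0,0,0,0,40],[-0.43,-0.93,0,0,0,0,40]]]'
python3 -m crank '[[[-0.43,-0.93,0,0,0,0,40],[-0.43,-0.93,0,0,0,0,40],[-0.43,-0.93,0,0,0,0,40],[-0.43,-0.93,0,0,0,0,40],[-0.43,-0.93,0,0,0,0,40],[-0.43,-0.93,0,0,0,0,40],[-0.43,-0.93,0,0,0,0,40],[-0.43,-0.93,0,0,0,0,40]]]'
python3 -m crank '[[[-0.43,-0.93,0,0,0,0,40],[-0.25,-0.36,0,0,0,0,40],[0,0,0,0,0,0,40],[0,0,0.4,0,0,0,40],[0,0,0.7,0,0,0,40],[0,0,0.6,0,0,0,40],[0,0,0.3,0,0,0,40],[0,0,0.2,0,0,0,40]]]'
```

```text
time_s: 20.2
eef_pos: [482.2, 106.2, 154.6]
ee_rot: [-0.0, 1.0, 0.0, -0.001]
force: [0.4, 0.3, -2.6]
grip_width: 0.529
grip_force: 41.1
time_s: 21.0
eef_pos: [396.0, 291.7, 154.6]
ee_rot: [0.0, 1.0, 0.0, -0.001]
force: [-0.3, 0.1, -2.4]
grip_width: 0.533
grip_force: 41.1
time_s: 21.8
eef_pos: [381.0, 322.1, 99.4]
ee_rot: [0.0, 1.0, -0.001, -0.0]
force: [0.5, -0.1, -2.2]
grip_width: 0.531
grip_force: 41.0
```

```bash
python3 -m crank '[[[0,0,0.08,0,0,0,40],[0,0,0.05,0,0,0,40],[0,0,0.03,0,0,0,40],[0,0,0,0,0,0,40],[0,0,0,0,0,0,40],[0,0,0,0,0,0,40],[0,0,0,0,0,0,40],[0,0,0,0,0,0,40]]]'
```

```text
time_s: 22.6
eef_pos: [380.9, 322.8, 96.3]
ee_rot: [-0.0, 1.0, 0.0, 0.0]
force: [0.4, -1.2, -2.3]
grip_width: 0.531
grip_force: 41.0
```

```bash
python3 -m crank '[[[0,0,0.04,0,0,0,40],[0,0,0.04,0,0,0,40],[0,0,0.02,0,0,0,40],[0,0,0,0,0,0,40],[0,0,0,0,0,0,40],[0,0,0,0,0,0,70],[0,0,0,0,0,0,70],[0,0,0,0,0,0,70]]]'
python3 -m crank '[[[0,0,-0.5,0,0,0,70],[0,0,-0.9,0,0,0,70],[0,0,-0.9,0,0,0,70],[0,0,-0.9,0,0,0,70],[0,0,-0.7,0,0,0,70],[0,0,-0.4,0,0,0,70],[0,0,0,0,0,0,70],[0,0,0,0,0,0,70]]]'
python3 - <<'E'
from h import *
for n in("scene","top"): cv2.imwrite(f"pics/{n}2.png",capture(n))
im=cv2.imread('pics/top2.png');M=masks(im)
for k in M:
    for c in comps(M[k],60):
        (x,y),r=cv2.minEnclosingCircle(c)
        if not(200<y<300 and 260<x<395) or r>30: continue
        H=cv2.convexHull(c)[:,0].astype(float)
        print(k,round(x),round(y),round(r,1),cv2.contourArea(c),'coaster',*fit(plane('top',H,12),36.),'salt',*fit(plane('top',H,43),24.))
E
```

```text
time_s: 23.4
eef_pos: [380.9, 322.9, 93.7]
ee_rot: [-0.0, 1.0, -0.0, -0.0]
force: [0.2, 0.7, -0.1]
grip_width: 0.819
grip_force: 0.0
time_s: 24.2
eef_pos: [380.7, 322.7, 200.8]
ee_rot: [0.0, 1.0, -0.0, -0.0]
force: [-0.2, -0.8, -0.4]
grip_width: 0.815
grip_force: 0.0
red 327 265 16.9 837.5 coaster [507.75878643 -13.6577195 ] 1.9751370047648142 salt [513.48159438 -13.11511821] 9.791067205514981
yellow 359 236 17.7 901.5 coaster [567.35531005 -78.3064833 ] 0.5155523489644119 salt [572.12597344 -79.50444695] 11.438307193123157
blue 298 233 16.5 803.5 coaster [573.08219506  42.9282295 ] 2.5982236585863334 salt [570.45654755  51.30849032] 9.381632834830096
```

View pics/top2.png

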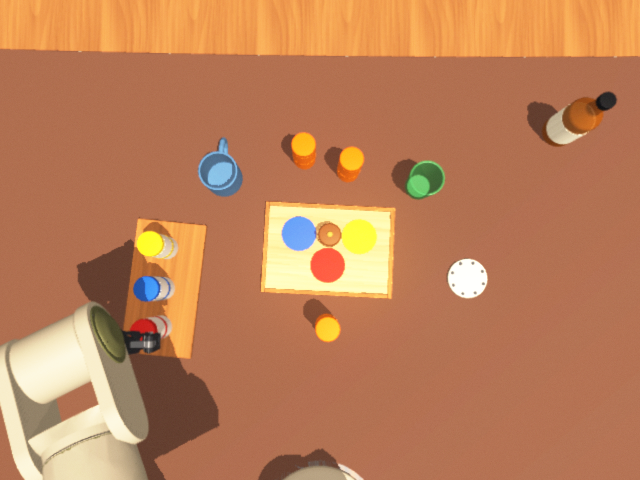

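All three jars stand on the board, with lids at (150,243), (147,288) and (143,330). The coasters are bare at (298,233), (327,265) and (359,237), and the salt is at (330,235). Next I'll refine the salt and coaster centres.

```bash
python3 - <<'E'
from h import *
im=cv2.imread('pics/top2.png');M=masks(im)
for k,z in (('red',12),('yellow',12),('blue',12)):
    for c in comps(M[k],300):
        m=cv2.moments(c);p=(m['m10']/m['m00'],m['m01']/m['m00'])
        if 200<p[1]<300 and 260<p[0]<395: print(k,p,plane('top',[p],12))
hsv=cv2.cvtColor(im,cv2.COLOR_BGR2HSV);h,s,v=[a.astype(int) for a in cv2.split(hsv)]
print(hsv[235,312:350].tolist())
yy,xx=np.mgrid[:480,:640]
b=(np.hypot(xx-330,yy-235)<14)&(h>5)&(h<17)&(s>100)
c=comps(cv2.morphologyEx(b.astype(np.uint8),cv2.MORPH_OPEN,np.ones((3,3))),50)[0]
m=cv2.moments(c);p=(m['m10']/m['m00'],m['m01']/m['m00']);print('salt',p,cv2.contourArea(c),plane('top',[p],40),plane('top',[(330,234.7)],54))
E
```

```text
red (327.06666666666666, 264.7966169154229) [[508.60705087 -13.72655143]]
yellow (358.72675171011275, 236.25050841190605) [[567.45048954 -78.40968365]]
blue (298.44534328977386, 232.990458411118) [[573.40718695  45.15998403]]
[[109, 135, 249], [109, 133, 250], [109, 132, 248], [118, 100, 209], [11, 90, 209], [16, 139, 230], [14, 165, 198], [12, 184, 204], [13, 177, 226], [13, 171, 231], [13, 174, 230], [13, 171, 231], [13, 169, 231], [13, 167, 232], [14, 166, 234], [19, 169, 242], [24, 164, 252], [26, 154, 254], [26, 148, 255], [25, 155, 254], [18, 167, 246], [15, 168, 237], [14, 169, 236], [14, 164, 236], [13, 164, 236], [14, 164, 236], [14, 166, 237], [14, 173, 233], [13, 183, 212], [20, 175, 236], [30, 185, 255], [30, 189, 255], [30, 185, 255], [30, 189, 255], [30, 190, 255], [30, 189, 255], [30, 189, 255], [30, 187, 255]]
salt (328.59092702169625, 234.13885601577908) 422.5 [[568.96453719 -15.84541211]] [[566.63921201 -18.2571407 ]]
```

```bash
python3 -m crank '[[[0.3,0.6,0,0,0,0,70],[0.5,0.92,0,0,0,0,70],[0.5,0.92,0,0,0,0,70],[0.5,0.92,0,0,0,0,70],[0.5,0.92,0,0,0,0,70],[0.5,0.92,0,0,0,0,70],[0.5,0.92,0,0,0,0,70],[0.5,0.92,0,0,0,0,70]]]'
python3 -m crank '[[[0.5,0.92,0,0,0,0,70],[0.5,0.92,0,0,0,0,70],[0.5,0.92,0,0,0,0,70],[0.5,0.92,0,0,0,0,70],[0.5,0.92,0,0,0,0,70],[0.5,0.92,0,0,0,0,70],[0.5,0.92,0,0,0,0,70],[0.16,0.12,0,0,0,0,70]]]'
python3 -m crank '[[[0,0,0.6,0,0,0,70],[0,0,0.9,0,0,0,70],[0,0,0.9,0,0,0,70],[0,0,0.9,0,0,0,70],[0,0,0.9,0,0,0,70],[0,0,0.9,0,0,0,70],[0,0,0.9,0,0,0,70],[0,0,0,0,0,0,70]]]'
```

```text
time_s: 25.1
eef_pos: [476.1, 145.8, 200.5]
ee_rot: [0.0, 1.0, -0.0, -0.001]
force: [-0.2, 0.3, -0.7]
grip_width: 0.822
grip_force: 0.0
time_s: 25.9
eef_pos: [567.9, -19.3, 200.2]
ee_rot: [0.0, 1.0, -0.001, -0.001]
force: [0.3, 0.6, -0.3]
grip_width: 0.82
grip_force: 0.0
time_s: 26.7
eef_pos: [565.3, -16.1, 48.3]
ee_rot: [-0.001, 1.0, 0.0, -0.003]
force: [-0.5, -0.2, -0.9]
grip_width: 0.819
grip_force: 0.0
```

```bash
python3 -m crank '[[[0,0,0.6,0,0,0,70],[0,0,0.5,0,0,0,70],[0,0,0.25,0,0,0,70],[0,0,0.08,0,0,0,70],[0,0,0,0,0,0,70],[0,0,0,0,0,0,70],[0,0,0,0,0,0,70],[0,0,0,0,0,0,70]]]' 30
python3 - <<'E'
from h import *
im=capture("scene"); cv2.imwrite("pics/s3.png",cv2.resize(im[150:330,240:440],None,fx=3,fy=3,interpolation=cv2.INTER_CUBIC))
E
```

```text
time_s: 27.5
eef_pos: [567.6, -17.2, 15.9]
ee_rot: [0.0, 1.0, -0.0, 0.0]
force: [-0.0, 0.0, -0.1]
grip_width: 0.82
grip_force: 0.0
```

View pics/s3.png

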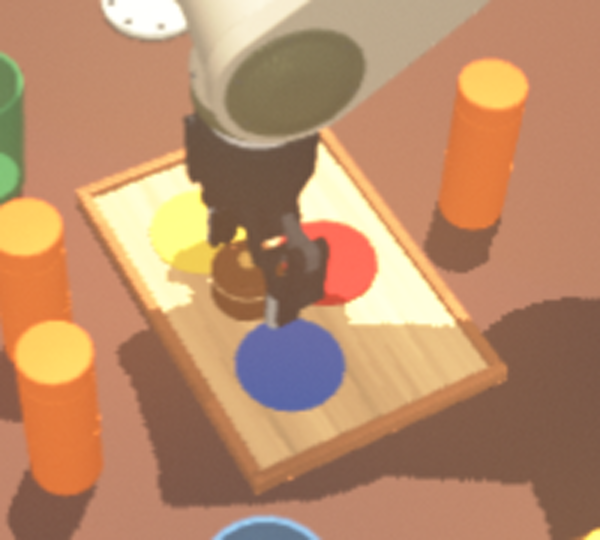

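The fingers straddle the salt at crop (250,275), with nothing else in contact. I'll close and lift.

```bash
python3 -m crank '[[[0,0,0.05,0,0,0,70],[0,0,0,0,0,0,70],[0,0,0,0,0,0,42],[0,0,0,0,0,0,42],[0,0,0,0,0,0,42],[0,0,0,0,0,0,42],[0,0,0,0,0,0,42],[0,0,0,0,0,0,42]]]' 30
python3 -m crank '[[[0,0,-0.2,0,0,0,42],[0,0,-0.5,0,0,0,42],[0,0,-0.8,0,0,0,42],[0,0,-0.5,0,0,0,42],[0,0,0,0,0,0,42],[0,0,0,0,0,0,42],[0,0,0,0,0,0,42],[0,0,0,0,0,0,42]]]'
```

```text
time_s: 28.35
eef_pos: [567.6, -17.2, 14.5]
ee_rot: [0.0, 1.0, -0.0, 0.0]
force: [-0.6, 1.3, 5.8]
grip_width: 0.537
grip_force: 31.5
time_s: 29.15
eef_pos: [567.0, -17.1, 63.5]
ee_rot: [-0.0, 1.0, -0.0, -0.001]
force: [-0.1, -0.1, -1.6]
grip_width: 0.543
grip_force: 31.2
```

```bash
python3 -m crank '[[[-0.15,0.5,0,0,0,0,42],[-0.26,0.88,0,0,0,0,42],[-0.26,0.88,0,0,0,0,42],[-0.26,0.88,0,0,0,0,42],[-0.26,0.88,0,0,0,0,42],[-0.26,0.88,0,0,0,0,42],[-0.26,0.88,0,0,0,0,42],[-0.26,0.88,0,0,0,0,42]]]'
python3 -m crank '[[[-0.26,0.88,0,0,0,0,42],[-0.26,0.88,0,0,0,0,42],[-0.26,0.88,0,0,0,0,42],[-0.26,0.88,0,0,0,0,42],[-0.26,0.88,0,0,0,0,42],[-0.07,0.24,0,0,0,0,42],[0,0,0,0,0,0,42],[0,0,0,0,0,0,42]]]'
python3 - <<'E'
from h import *
im=capture("scene"); cv2.imwrite("pics/s4.png",cv2.resize(im[50:230,200:400],None,fx=3,fy=3,interpolation=cv2.INTER_CUBIC))
print(sense()['eef_pos'])
E
```

```text
time_s: 29.95
eef_pos: [517.3, -185.3, 64.1]
ee_rot: [-0.0, 1.0, -0.0, -0.0]
force: [0.5, 0.0, -2.5]
grip_width: 0.541
grip_force: 31.2
time_s: 30.75
eef_pos: [483.8, -299.1, 64.1]
ee_rot: [-0.0, 1.0, 0.0, -0.0]
force: [0.7, 0.1, -2.4]
grip_width: 0.537
grip_force: 31.2
[ 483.96791476 -298.88121645   64.16556044]
```

View pics/s4.png

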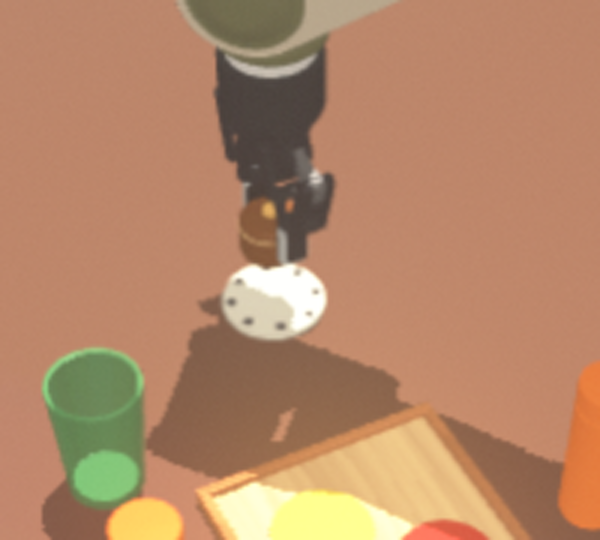

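The salt is held upright at crop (262,232), right above the trivet at crop (275,300). Lowering it now.

```bash
python3 -m crank '[[[-0.08,0.03,0.4,0,0,0,42],[0,0,0.6,0,0,0,42],[0,0,0.5,0,0,0,42],[0,0,0.25,0,0,0,42],[0,0,0.15,0,0,0,42],[0,0,0,0,0,0,42],[0,0,0,0,0,0,42],[0,0,0,0,0,0,42]]]'
python3 -m crank '[[[0,0,0.02,0,0,0,42],[0,0,0.02,0,0,0,42],[0,0,0.02,0,0,0,42],[0,0,0,0,0,0,42],[0,0,0,0,0,0,42],[0,0,0,0,0,0,42],[0,0,0,0,0,0,42],[0,0,0,0,0,0,42]]]'
```

```text
time_s: 31.6
eef_pos: [482.1, -300.7, 17.3]
ee_rot: [0.0, 1.0, -0.0, 0.0]
force: [0.3, -0.8, -1.7]
grip_width: 0.541
grip_force: 31.2
time_s: 32.4
eef_pos: [481.9, -300.4, 15.3]
ee_rot: [0.0, 1.0, -0.0, 0.0]
force: [0.0, -0.1, -2.3]
grip_width: 0.543
grip_force: 31.2
```

```bash
python3 -m crank '[[[0,0,0.03,0,0,0,42],[0,0,0.02,0,0,0,42],[0,0,0,0,0,0,42],[0,0,0,0,0,0,42],[0,0,0,0,0,0,42],[0,0,0,0,0,0,70],[0,0,0,0,0,0,70],[0,0,0,0,0,0,70]]]'
python3 -m crank '[[[0,0,-0.3,0,0,0,70],[0,0,-0.8,0,0,0,70],[0,0,-0.9,0,0,0,70],[0,0,-0.9,0,0,0,70],[0,0,-0.9,0,0,0,70],[0,0,-0.9,0,0,0,70],[0,0,-0.9,0,0,0,70],[0,0,-0.9,0,0,0,70]]]'
```

```text
time_s: 33.2
eef_pos: [481.9, -300.5, 13.9]
ee_rot: [0.0, 1.0, -0.0, 0.0]
force: [0.1, -0.2, -0.1]
grip_width: 0.817
grip_force: 0.0
time_s: 34.0
eef_pos: [481.8, -300.4, 178.1]
ee_rot: [0.0, 1.0, -0.0, 0.0]
force: [-0.7, -0.1, -0.1]
grip_width: 0.821
grip_force: 0.0
```

```bash
python3 -m crank '[[[0,-0.3,-0.5,0,0,0,70],[0.08,-0.8,-0.5,0,0,0,70],[0.08,-0.94,0,0,0,0,70],[0.09,-0.94,0,0,0,0,70],[0.09,-0.94,0,0,0,0,70],[0.09,-0.94,0,0,0,0,70],[0.09,-0.94,0,0,0,0,70],[0.09,-0.94,0,0,0,0,70]]]'
python3 -m crank '[[[0.09,-0.94,0,0,0,0,70],[0.09,-0.94,0,0,0,0,70],[0.09,-0.94,0,0,0,0,70],[0.09,-0.94,0,0,0,0,70],[0.09,-0.94,0,0,0,0,70],[0.09,-0.94,0,0,0,0,70],[0.09,-0.94,0,0,0,0,70],[0.09,-0.94,0,0,0,0,70]]]'
python3 -m crank '[[[0.09,-0.94,0,0,0,0,70],[0.09,-0.94,0,0,0,0,70],[0.09,-0.94,0,0,0,0,70],[0.09,-0.94,0,0,0,0,70],[0.09,-0.94,0,0,0,0,70],[0.09,-0.94,0,0,0,0,70],[0.09,-0.94,0,0,0,0,70],[0.09,-0.94,0,0,0,0,70]]]'
python3 - <<'E'
from h import *
im=capture("top"); cv2.imwrite("pics/t5.png",im)
print(sense()['eef_pos'])
E
```

```text
time_s: 34.8
eef_pos: [496.7, -129.4, 201.3]
ee_rot: [-0.0, 1.0, 0.0, -0.0]
force: [0.8, -0.2, 0.5]
grip_width: 0.819
grip_force: 0.0
time_s: 35.6
eef_pos: [514.2, 58.4, 201.3]
ee_rot: [-0.0, 1.0, 0.0, -0.001]
force: [0.2, -0.6, 0.1]
grip_width: 0.818
grip_force: 0.0
time_s: 36.4
eef_pos: [531.8, 246.1, 201.3]
ee_rot: [0.0, 1.0, 0.0, -0.001]
force: [0.3, 0.3, -0.2]
grip_width: 0.815
grip_force: 0.0
[531.56807094 248.96912506 201.19963377]
```

View pics/t5.png

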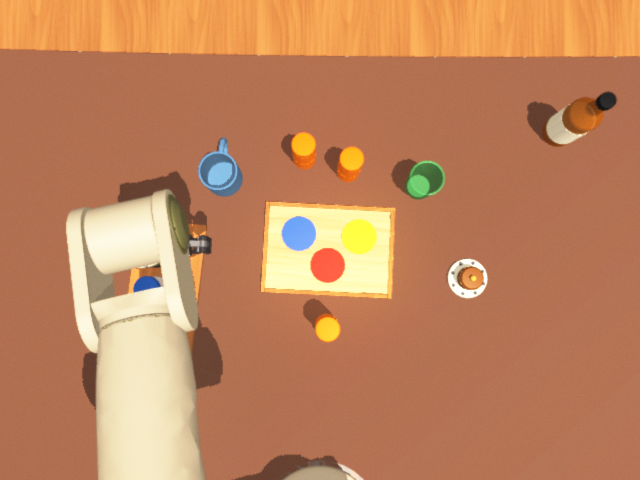

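The salt sits centred on the trivet: knob (473,278) against trivet centre (468,278), with the offset being parallax. Now the yellow jar.

```bash
python3 -m crank '[[[0.11,-0.8,0,0,0,0,70],[0.11,-0.8,0,0,0,0,70],[0.11,-0.8,0,0,0,0,70],[0,0,0,0,0,0,70],[0,0,0.5,0,0,0,70],[0,0,0.9,0,0,0,70],[0,0,0.9,0,0,0,70],[0,0,0.9,0,0,0,70]]]' 40
python3 -m crank '[[[0,0,0.7,0,0,0,70],[0,0,0.42,0,0,0,70],[0,0,0,0,0,0,70],[0,0,0,0,0,0,40],[0,0,0,0,0,0,40],[0,0,0,0,0,0,40],[0,0,0,0,0,0,40],[0,0,0,0,0,0,40]]]' 40
python3 -m crank '[[[0,0,-0.4,0,0,0,40],[0,0,-0.8,0,0,0,40],[0,0,-0.8,0,0,0,40],[0,0,-0.4,0,0,0,40],[0,0,0,0,0,0,40],[0,0,0,0,0,0,40],[0,0,0,0,0,0,40],[0,0,0,0,0,0,40]]]'
```

```text
time_s: 37.25
eef_pos: [540.6, 303.2, 119.8]
ee_rot: [0.0, 1.0, -0.0, -0.001]
force: [-0.3, 0.3, 0.1]
grip_width: 0.817
grip_force: 0.0
time_s: 38.05
eef_pos: [541.9, 304.2, 94.4]
ee_rot: [-0.0, 1.0, -0.0, 0.001]
force: [-0.8, 1.4, 4.0]
grip_width: 0.54
grip_force: 39.8
time_s: 38.85
eef_pos: [541.1, 303.9, 152.6]
ee_rot: [0.0, 1.0, -0.0, -0.001]
force: [1.4, -0.6, -2.2]
grip_width: 0.535
grip_force: 40.0
```

```bash
python3 -m crank '[[[0.04,0.5,0,0,0,0,40],[0.07,0.92,0,0,0,0,40],[0.07,0.92,0,0,0,0,40],[0.07,0.92,0,0,0,0,40],[0.07,0.92,0,0,0,0,40],[0.07,0.92,0,0,0,0,40],[0.07,0.92,0,0,0,0,40],[0.07,0.92,0,0,0,0,40]]]'
python3 -m crank '[[[0.07,0.92,0,0,0,0,40],[0.07,0.92,0,0,0,0,40],[0.07,0.92,0,0,0,0,40],[0.07,0.92,0,0,0,0,40],[0.07,0.92,0,0,0,0,40],[0.07,0.92,0,0,0,0,40],[0.07,0.92,0,0,0,0,40],[0.07,0.92,0,0,0,0,40]]]'
python3 -m crank '[[[0.04,0.7,0,0,0,0,40],[0,0.3,0,0,0,0,40],[0,0,0,0,0,0,40],[0,0,0.4,0,0,0,40],[0,0,0.6,0,0,0,40],[0,0,0.6,0,0,0,40],[0,0,0.4,0,0,0,40],[0,0,0,0,0,0,40]]]'
```

```text
time_s: 39.65
eef_pos: [554.5, 128.8, 153.4]
ee_rot: [0.0, 1.0, -0.0, -0.0]
force: [0.6, -0.7, -2.4]
grip_width: 0.539
grip_force: 40.1
time_s: 40.45
eef_pos: [568.2, -55.2, 153.4]
ee_rot: [0.0, 1.0, -0.0, -0.0]
force: [0.2, 1.6, -2.1]
grip_width: 0.536
grip_force: 40.1
time_s: 41.25
eef_pos: [568.8, -77.5, 101.8]
ee_rot: [-0.001, 1.0, 0.0, -0.002]
force: [-1.7, 0.4, -2.3]
grip_width: 0.538
grip_force: 40.1
```

```bash
python3 -m crank '[[[0,0,0.15,0,0,0,40],[0,0,0.12,0,0,0,40],[0,0,0.04,0,0,0,40],[0,0,0,0,0,0,40],[0,0,0,0,0,0,40],[0,0,0,0,0,0,40],[0,0,0,0,0,0,40],[0,0,0,0,0,0,40]]]'
python3 - <<'E'
from h import *
im=capture("scene"); cv2.imwrite("pics/s6.png",cv2.resize(im[150:330,240:440],None,fx=3,fy=3,interpolation=cv2.INTER_CUBIC))
E
```

```text
time_s: 42.05
eef_pos: [569.7, -78.5, 95.9]
ee_rot: [0.0, 1.0, -0.0, 0.0]
force: [0.3, 0.1, -2.7]
grip_width: 0.538
grip_force: 40.1
```

View pics/s6.png

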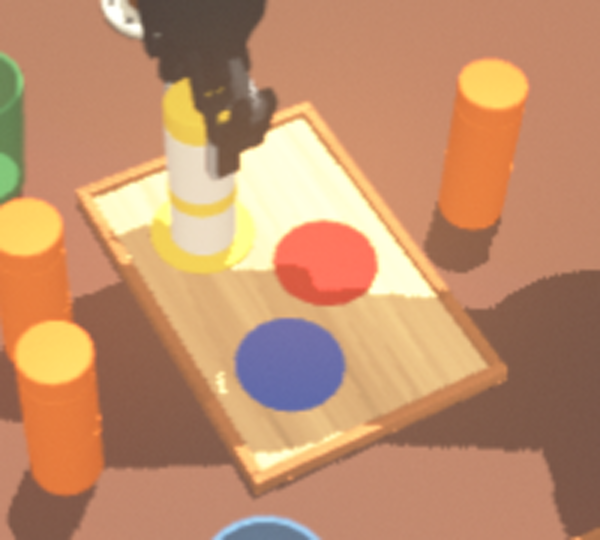

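The jar hangs centred over the yellow coaster at crop (203,235), a few mm up. I'll lower it the rest of the way and release.

```bash
python3 -m crank '[[[0,0,0.06,0,0,0,40],[0,0,0.05,0,0,0,40],[0,0,0.03,0,0,0,40],[0,0,0.02,0,0,0,40],[0,0,0,0,0,0,40],[0,0,0,0,0,0,40],[0,0,0,0,0,0,40],[0,0,0,0,0,0,40]]]'
```

```text
time_s: 42.9
eef_pos: [569.7, -78.5, 91.8]
ee_rot: [0.0, 1.0, -0.0, 0.0]
force: [0.2, 0.3, -2.3]
grip_width: 0.54
grip_force: 40.1
```

```bash
python3 -m crank '[[[0,0,0.03,0,0,0,40],[0,0,0.02,0,0,0,40],[0,0,0,0,0,0,40],[0,0,0,0,0,0,40],[0,0,0,0,0,0,40],[0,0,0,0,0,0,70],[0,0,0,0,0,0,70],[0,0,0,0,0,0,70]]]'
python3 -m crank '[[[0,0,-0.5,0,0,0,70],[0,0,-0.9,0,0,0,70],[0,0,-0.9,0,0,0,70],[0,0,-0.9,0,0,0,70],[0,0,-0.7,0,0,0,70],[0,0,-0.5,0,0,0,70],[-0.25,-0.6,0,0,0,0,70],[-0.43,-0.93,0,0,0,0,70]]]'
python3 -m crank '[[[-0.43,-0.93,0,0,0,0,70],[-0.43,-0.93,0,0,0,0,70],[-0.43,-0.93,0,0,0,0,70],[-0.43,-0.93,0,0,0,0,70],[-0.43,-0.93,0,0,0,0,70],[-0.43,-0.93,0,0,0,0,70],[-0.43,-0.93,0,0,0,0,70],[-0.43,-0.93,0,0,0,0,70]]]'
python3 -m crank '[[[-0.43,-0.93,0,0,0,0,70],[-0.43,-0.93,0,0,0,0,70],[-0.43,-0.93,0,0,0,0,70],[-0.43,-0.93,0,0,0,0,70],[-0.43,-0.93,0,0,0,0,70],[-0.43,-0.93,0,0,0,0,70],[-0.43,-0.93,0,0,0,0,70],[-0.3,-0.6,0,0,0,0,70]]]'
```

```text
time_s: 43.7
eef_pos: [569.5, -78.5, 90.2]
ee_rot: [-0.0, 1.0, -0.0, -0.0]
force: [0.2, -0.4, 0.5]
grip_width: 0.816
grip_force: 0.0
time_s: 44.5
eef_pos: [552.1, -39.7, 200.0]
ee_rot: [-0.0, 1.0, -0.001, -0.0]
force: [-0.0, 0.2, -1.0]
grip_width: 0.821
grip_force: 0.0
time_s: 45.3
eef_pos: [464.9, 147.4, 199.7]
ee_rot: [-0.0, 1.0, 0.0, -0.001]
force: [0.4, 0.9, 0.9]
grip_width: 0.816
grip_force: 0.0
time_s: 46.1
eef_pos: [381.8, 325.0, 199.7]
ee_rot: [0.0, 1.0, 0.001, -0.001]
force: [0.4, -0.2, 0.3]
grip_width: 0.819
grip_force: 0.0
```

```bash
python3 -m crank '[[[0,0,0,0,0,0,70],[0,0,0.5,0,0,0,70],[0,0,0.9,0,0,0,70],[0,0,0.9,0,0,0,70],[0,0,0.9,0,0,0,70],[0,0,0.7,0,0,0,70],[0,0,0.33,0,0,0,70],[0,0,0,0,0,0,70]]]' 40
python3 -m crank '[[[0,0,0,0,0,0,40],[0,0,0,0,0,0,40],[0,0,0,0,0,0,40],[0,0,0,0,0,0,40],[0,0,-0.4,0,0,0,40],[0,0,-0.8,0,0,0,40],[0,0,-0.8,0,0,0,40],[0,0,-0.4,0,0,0,40]]]' 40
```

```text
time_s: 46.9
eef_pos: [383.3, 323.0, 93.9]
ee_rot: [0.001, 1.0, -0.0, -0.001]
force: [-0.5, 0.6, 0.7]
grip_width: 0.818
grip_force: 0.0
time_s: 47.7
eef_pos: [384.3, 323.9, 156.6]
ee_rot: [-0.001, 1.0, -0.0, 0.001]
force: [1.3, 0.2, -1.8]
grip_width: 0.527
grip_force: 40.9
```

```bash
python3 -m crank '[[[0.2,0.5,0,0,0,0,40],[0.34,0.9,0,0,0,0,40],[0.34,0.9,0,0,0,0,40],[0.34,0.9,0,0,0,0,40],[0.34,0.9,0,0,0,0,40],[0.34,0.9,0,0,0,0,40],[0.34,0.9,0,0,0,0,40],[0.34,0.9,0,0,0,0,40]]]'
python3 -m crank '[[[0.34,0.9,0,0,0,0,40],[0.34,0.9,0,0,0,0,40],[0.34,0.9,0,0,0,0,40],[0.34,0.9,0,0,0,0,40],[0.34,0.9,0,0,0,0,40],[0.34,0.9,0,0,0,0,40],[0.34,0.9,0,0,0,0,40],[0.14,0.4,0,0,0,0,40]]]'
python3 -m crank '[[[0,0,0,0,0,0,40],[0,0,0.4,0,0,0,40],[0,0,0.7,0,0,0,40],[0,0,0.7,0,0,0,40],[0,0,0.4,0,0,0,40],[0,0,0,0,0,0,40],[0,0,0,0,0,0,40],[0,0,0,0,0,0,40]]]'
python3 - <<'E'
from h import *
im=capture("scene"); cv2.imwrite("pics/s7.png",cv2.resize(im[150:330,240:440],None,fx=3,fy=3,interpolation=cv2.INTER_CUBIC))
E
```

```text
time_s: 48.5
eef_pos: [448.2, 151.8, 153.9]
ee_rot: [0.0, 1.0, -0.0, -0.001]
force: [1.0, 0.6, -2.2]
grip_width: 0.533
grip_force: 40.9
time_s: 49.3
eef_pos: [511.3, -16.1, 153.8]
ee_rot: [-0.0, 1.0, -0.001, -0.001]
force: [-0.5, 0.8, -3.3]
grip_width: 0.536
grip_force: 41.0
time_s: 50.1
eef_pos: [511.8, -13.8, 100.5]
ee_rot: [0.0, 1.0, 0.0, 0.001]
force: [0.9, -0.4, -2.0]
grip_width: 0.534
grip_force: 41.0
```

View pics/s7.png

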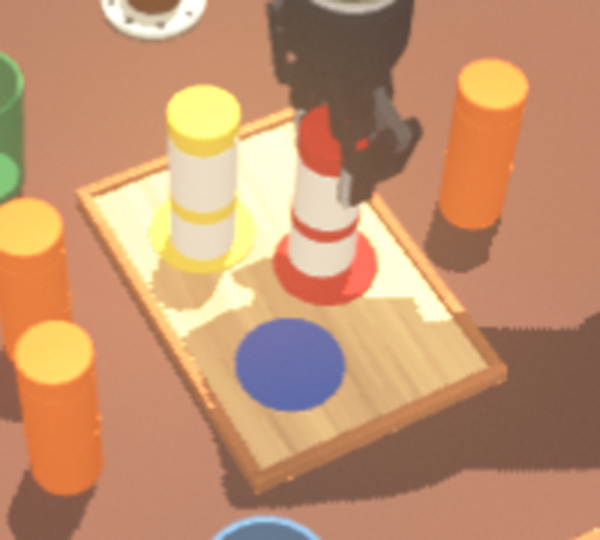

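The yellow jar stands centred on yellow at crop (203,235). The red jar hangs over red at crop (325,262), about 9 mm up.

```bash
python3 -m crank '[[[0,0,0.15,0,0,0,40],[0,0,0.12,0,0,0,40],[0,0,0.05,0,0,0,40],[0,0,0.03,0,0,0,40],[0,0,0.02,0,0,0,40],[0,0,0,0,0,0,40],[0,0,0,0,0,0,40],[0,0,0,0,0,0,40]]]'
```

```text
time_s: 50.95
eef_pos: [512.4, -14.6, 92.1]
ee_rot: [0.001, 1.0, -0.0, 0.002]
force: [-2.0, -2.9, 12.0]
grip_width: 0.533
grip_force: 39.3
```

```bash
python3 -m crank '[[[0,0,-0.02,0,0,0,40],[0,0,0,0,0,0,70],[0,0,0,0,0,0,70],[0,0,0,0,0,0,70],[0,0,-0.5,0,0,0,70],[0,0,-0.9,0,0,0,70],[0,0,-0.9,0,0,0,70],[0,0,-0.9,0,0,0,70]]]'
python3 -m crank '[[[0,0,-0.8,0,0,0,70],[0,0,-0.4,0,0,0,70],[-0.1,-0.6,0,0,0,0,70],[-0.15,-0.9,0,0,0,0,70],[-0.15,-0.9,0,0,0,0,70],[-0.15,-0.9,0,0,0,0,70],[-0.15,-0.9,0,0,0,0,70],[-0.15,-0.9,0,0,0,0,70]]]'
python3 -m crank '[[[-0.15,-0.9,0,0,0,0,70],[-0.15,-0.9,0,0,0,0,70],[-0.15,-0.9,0,0,0,0,70],[-0.15,-0.9,0,0,0,0,70],[-0.15,-0.9,0,0,0,0,70],[-0.15,-0.9,0,0,0,0,70],[-0.15,-0.9,0,0,0,0,70],[-0.15,-0.9,0,0,0,0,70]]]'
python3 -m crank '[[[-0.11,-0.88,0,0,0,0,70],[0,0,0,0,0,0,70],[0,0,0,0,0,0,70],[0,0,0.5,0,0,0,70],[0,0,0.9,0,0,0,70],[0,0,0.9,0,0,0,70],[0,0,0.9,0,0,0,70],[0,0,0.5,0,0,0,70]]]'
```

```text
time_s: 51.75
eef_pos: [511.4, -13.9, 172.8]
ee_rot: [0.0, 1.0, 0.0, 0.0]
force: [-0.2, 0.4, 0.7]
grip_width: 0.82
grip_force: 0.0
time_s: 52.55
eef_pos: [489.1, 115.4, 200.0]
ee_rot: [-0.0, 1.0, 0.0, -0.001]
force: [1.6, -0.3, -0.3]
grip_width: 0.819
grip_force: 0.0
time_s: 53.35
eef_pos: [458.8, 295.1, 199.9]
ee_rot: [0.0, 1.0, 0.0, -0.001]
force: [0.3, -0.4, -0.1]
grip_width: 0.821
grip_force: 0.0
time_s: 54.15
eef_pos: [456.6, 314.4, 106.0]
ee_rot: [0.001, 1.0, -0.001, -0.002]
force: [-0.9, -0.4, 0.0]
grip_width: 0.821
grip_force: 0.0
```

```bash
python3 -m crank '[[[0.04,0,0.3,0,0,0,70],[0,0,0.2,0,0,0,70],[0,0,0,0,0,0,70],[0,0,0,0,0,0,40],[0,0,0,0,0,0,40],[0,0,0,0,0,0,40],[0,0,0,0,0,0,40],[0,0,0,0,0,0,40]]]' 40
python3 -m crank '[[[0,0,-0.4,0,0,0,40],[0,0,-0.8,0,0,0,40],[0,0,-0.8,0,0,0,40],[0,0,-0.4,0,0,0,40],[0,0,0,0,0,0,40],[0,0,0,0,0,0,40],[0,0,0,0,0,0,40],[0,0,0,0,0,0,40]]]'
```

```text
time_s: 54.95
eef_pos: [458.9, 315.8, 96.9]
ee_rot: [-0.0, 1.0, 0.0, 0.001]
force: [-1.2, -0.3, 6.3]
grip_width: 0.526
grip_force: 41.1
time_s: 55.75
eef_pos: [458.1, 315.4, 155.2]
ee_rot: [0.0, 1.0, -0.0, -0.001]
force: [-0.5, 0.0, -2.3]
grip_width: 0.53
grip_force: 41.6
```

```bash
python3 -m crank '[[[0.2,0.5,0,0,0,0,40],[0.38,0.9,0,0,0,0,40],[0.38,0.9,0,0,0,0,40],[0.38,0.9,0,0,0,0,40],[0.38,0.9,0,0,0,0,40],[0.38,0.9,0,0,0,0,40],[0.38,0.9,0,0,0,0,40],[0.38,0.9,0,0,0,0,40]]]'
python3 -m crank '[[[0.38,0.9,0,0,0,0,40],[0.38,0.9,0,0,0,0,40],[0.38,0.9,0,0,0,0,40],[0.38,0.9,0,0,0,0,40],[0.22,0.4,0,0,0,0,40],[0,0,0,0,0,0,40],[0,0,0,0,0,0,40],[0,0,0.4,0,0,0,40]]]'
python3 -m crank '[[[0,0,0.7,0,0,0,40],[0,0,0.7,0,0,0,40],[0,0,0.35,0,0,0,40],[0,0,0.1,0,0,0,40],[0,0,0,0,0,0,40],[0,0,0,0,0,0,40],[0,0,0,0,0,0,40],[0,0,0,0,0,0,40]]]'
python3 - <<'E'
from h import *
im=capture("scene"); cv2.imwrite("pics/s8.png",cv2.resize(im[150:330,240:440],None,fx=3,fy=3,interpolation=cv2.INTER_CUBIC))
E
```

```text
time_s: 56.55
eef_pos: [530.2, 143.7, 155.8]
ee_rot: [0.0, 1.0, -0.0, -0.0]
force: [0.3, 0.0, -2.4]
grip_width: 0.529
grip_force: 41.6
time_s: 57.35
eef_pos: [573.7, 46.4, 146.8]
ee_rot: [0.0, 1.0, 0.001, 0.001]
force: [-0.2, 0.5, -2.2]
grip_width: 0.53
grip_force: 41.7
time_s: 58.15
eef_pos: [573.6, 45.5, 100.3]
ee_rot: [0.0, 1.0, -0.0, 0.0]
force: [-0.1, -0.5, -2.4]
grip_width: 0.53
grip_force: 41.7
```

View pics/s8.png

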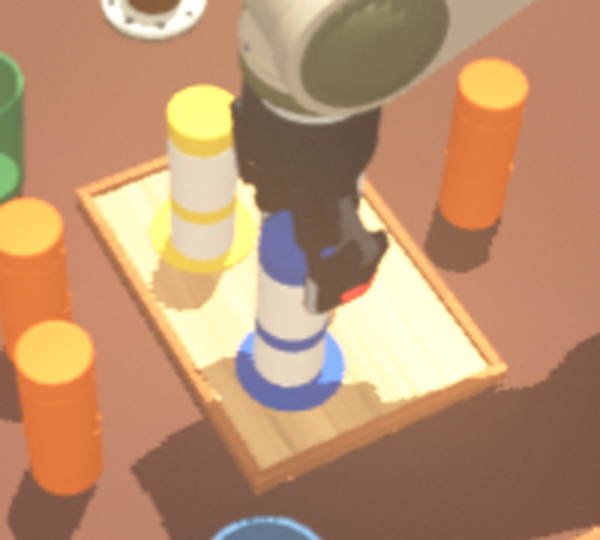

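The blue jar hangs centred over the blue coaster at crop (290,362).

```bash
python3 -m crank '[[[0,0,0.1,0,0,0,40],[0,0,0.08,0,0,0,40],[0,0,0.03,0,0,0,40],[0,0,0.02,0,0,0,40],[0,0,0,0,0,0,40],[0,0,0,0,0,0,40],[0,0,0,0,0,0,40],[0,0,0,0,0,0,40]]]'
```

```text
time_s: 59.0
eef_pos: [573.4, 45.6, 94.1]
ee_rot: [-0.0, 1.0, -0.0, 0.0]
force: [-0.0, -0.4, -2.2]
grip_width: 0.53
grip_force: 41.8
```

```bash
python3 -m crank '[[[0,0,0.03,0,0,0,40],[0,0,0.02,0,0,0,40],[0,0,0,0,0,0,40],[0,0,0,0,0,0,40],[0,0,0,0,0,0,70],[0,0,0,0,0,0,70],[0,0,0,0,0,0,70],[0,0,0,0,0,0,70]]]'
python3 -m crank '[[[0,0,-0.5,0,0,0,70],[0,0,-0.9,0,0,0,70],[0,0,-0.9,0,0,0,70],[0,0,-0.9,0,0,0,70],[0,0,-0.9,0,0,0,70],[0,0,-0.5,0,0,0,70],[-0.4,-0.7,0,0,0,0,70],[-0.5,-0.9,0,0,0,0,70]]]'
python3 -m crank '[[[-0.5,-0.9,0,0,0,0,70],[-0.5,-0.9,0,0,0,0,70],[-0.5,-0.9,0,0,0,0,70],[-0.5,-0.9,0,0,0,0,70],[-0.5,-0.9,0,0,0,0,70],[-0.5,-0.9,0,0,0,0,70],[-0.4,-0.7,0,0,0,0,70],[0,0,0,0,0,0,70]]]'
python3 - <<'E'
from h import *
a=capture("scene");b=capture("top")
cv2.imwrite("pics/f.png",np.hstack([cv2.resize(a[120:330,220:420],(400,420)),cv2.resize(b[150:360,250:500],(400,420))[:, :]]))
M=masks(b);nad=np.array([468,15.])
for k in('red','yellow','blue'):
    for c in comps(M[k],60):
        (x,y),r=cv2.minEnclosingCircle(c)
        if 200<y<300 and 260<x<395 and r<20:
            H=cv2.convexHull(c)[:,0].astype(float);P=plane('top',c[:,0].astype(float),137);o=P.mean(0)
            print(k,round(x),round(y),round(r,1),'lid',*fit(P[(P-o)@(o-nad)>0],23.))
E
```

```text
time_s: 59.8
eef_pos: [573.4, 45.5, 92.7]
ee_rot: [0.0, 1.0, -0.0, -0.0]
force: [-0.3, 0.7, 0.3]
grip_width: 0.822
grip_force: 0.0
time_s: 60.6
eef_pos: [550.1, 86.2, 207.3]
ee_rot: [-0.0, 1.0, -0.001, -0.0]
force: [0.6, -0.3, -0.4]
grip_width: 0.816
grip_force: 0.0
time_s: 61.4
eef_pos: [463.8, 240.2, 207.1]
ee_rot: [-0.0, 1.0, 0.002, -0.001]
force: [0.1, -0.6, -0.3]
grip_width: 0.818
grip_force: 0.0
red 327 265 17.0 lid [510.75492494 -15.26123315] 3.8630725037597387
yellow 360 236 18.3 lid [567.11289158 -75.17149504] 4.424933117485534
blue 298 232 17.6 lid [572.50877208  45.20567322] 2.9057460348759263
```

View pics/f.png

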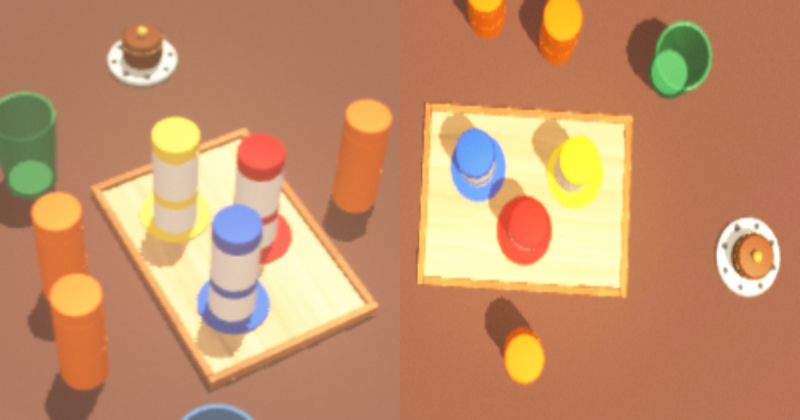

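Every jar stands upright and centred on its own coaster: left panel, yellow at (175,212), red at (260,238) and blue at (233,303). The salt is on the trivet at (142,55), and the glass and orange jars haven't moved. The arm is clear.

```bash
python3 -c "
from rig import *
print(finish_job())"
```

```text
the job is handed in; nothing more can be done
None
```

I handed the job in at about 61 s: the salt cellar is on the trivet, each jar stands upright on the coaster of its own colour, and the green glass was left alone; no verdict came back.

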